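Shut and pin a sprung clamshell gasket jig

ROBOT

A 6-joint arm with a two-finger parallel gripper is mounted at the origin on a cart in front of the work surface, level with it; the furniture and walls round the work are solid. World frame = base frame: x ahead of the robot, y to its left, z up, the work surface at z = 0. Lengths are in mm, angles in rad, forces in N, time in s.
With the tool pointing down it reaches from about 225 to 875 mm from the base axis. Payload 3.4 kg.
Tool frame: the origin (TCP) lies midway between the tips of the shut fingers; the grasp point (between the pads) lies 19 mm behind it; z points along the fingers, y is the line along which they close (so a half turn about z gives the same grasp; the last joint's range is limited). The gripper opens to 85 mm and grips with 20 to 120 N. Pads are 22 mm wide; open, the fingers measure 114 mm over their backs; the gripper's body (76 mm by 85 mm) begins 54 mm behind the grasp point. The pads swing forward as they close: fully open they stand 13 mm farther back than shut.
Start: joints at [1.062, 0.276, 1.505, -0, 1.361, -0.121], TCP at [217.457, 532.33, 231.328] pointing down, gripper open.
Joint ranges: [-2.89, 2.89], [-0.75, 2.08], [0.22, 2.7], [-1.18, 4.32], [0.11, 2.71], [-2.7, 2.7]. Speed limits (rad/s): [2.57, 2.57, 3.14, 3.14, 3.14, 3.14].

INTERFACE

Orientations are given as a unit quaternion [w, x, y, z].
In Python, from bench import observe, imaging, env, spotter gives the robot as it stands. The module is installed in compiled form; this text tells all that it offers.
- The arm moves only by the tool servo_tool, never from a script. Its argument "motion" is one flat list of numbers, 7 for each row, row after row: the shift along the tool's x, y, z in cm, then the turn, a rotation vector about the tool's x, y, z in rad, then the finger opening in cm, from 0 to 8.54. In form: [tx, ty, tz, ax, ay, az, grip, tx, ty, tz, ax, ay, az, grip, ...]. A call has 1 to 5 rows; each row is the pose to reach, as a shift and turn from the pose commanded when the call began, along the tool's axes at that moment; what a row does not reach only later rows make up. A row lasts 1/8 s, in which the tool goes at most 62.5 mm and 10.7 degrees, less where a joint would pass 70% of its speed; a pose out of reach is approached as far as the arm can. A call with a gripper value outside its range is refused whole. The fingers move at their own pace and stop on an object; the grip force is fixed at half the most. Time passes only in rows, so rows that repeat a pose let the fingers close. It gives the time, the measured TCP pose, the force, the opening and the grip force at its end, in the units of the state.
- observe(): the state, without advancing time (a new reading comes with each control period).
- imaging.snapshot(name): name is "scene" or "side" or "wrist"; returns the picture (384x512x3 uint8, blue, green, red); there is no depth.
- imaging.calibration(name): a dict with "fx", "fy", "cx", "cy" (pixels), "rvec" (rotation vector, rad) and "tvec" (3), from world to camera coordinates, as OpenCV has them. Camera axes: x right, y down, z forward; pixel columns grow to the right and rows downward; lengths in mm; the calibration is good to about 2 mm. A picture is of the moment at which its call begins: read the wrist's pose just before it. calibration takes no time and is no camera call; for the wrist camera it gives the pose at the moment of the call.
- env.finish_job(): hands the job in; it is judged then, once.
Trained networks look in the newest picture that a camera, given by its name, has taken for a name from the list of things; names that differ only in an ending like _2 or _b are one class to them, and where a whole thing is asked for, a point or a joint stands for the part that bears it (a point fixed in the world has none). Each returns a list of dicts, best first, with "confidence" (0 to 1); they miss things now and then, are a little off and sometimes report something else, mostly with a low value. They report only what shows in the picture. A call takes as long as a camera call.
- spotter.search_frame(camera, label): "xy" ([column, row] in pixels, amid what is visible of it).
The state is a dict: "clock": time; "q": joint angles; "dq": joint speeds; "joint_torque": joint torques, N m; "tool_pos": TCP position; "tcp_rot": TCP orientation; "force": force on the tool from outside, world axes, zero at the start; "ft_torque": the same for the moment, N m; "opening": finger opening in mm; "finger_force": force on a finger pad.
Only numpy, scipy, OpenCV 4.12 (cv2) and the standard library are available. Lean on these libraries where they do the work, as an engineer would, in place of code of your own. Each camera call takes 0.05 s, during which the arm holds its last target. There are 200 camera calls.

TASK

Swing the open lid of the gasket jig down onto the gasket, then take the straight-handled pin from its wooden stand and push it down through the lid's hole into the hole in the base until its collar sits on the lid and the lid is fully shut. The pad under the gasket is sprung and the pin does not lock, so finish while still holding the pin pressed home, keeping the halves shut. Leave the gasket in its nest, the ball-headed pin in its stand and the things around alone.

Things in the scene. Friction and masses are not known exactly. Their poses are not given: they have to be found in the camera images.
- jig: Gasket jig, fixed: foot plate 150 x 120 x 12 mm, on it a grey base block 135 x 90 mm whose flat top (parting plane) is 48 mm above the bench, with a round gasket nest. Origin: on the bench under the centre of the nest; z up, x from the lid's free edge to the hinge. The block reaches from x -75 to +60 mm. The lid is hinged along y at x = +55 mm.
- jig_hole (a point): Centre of the mouth of the pin hole in the grey base block, on its flat top 48 mm above the bench, at x = -55 mm of the jig. Hole 13.5 mm wide, vertical, 36 mm deep, slightly chamfered.
- lid_hole (a point): Centre of the mouth of the pin hole in the lid, on the lid's outer (upper) face, 110 mm from the hinge. Hole 13.5 mm wide, right through the 12 mm lid; when the lid is shut it lies straight above the base's hole, mouth 60 mm above the bench.
- lid_hinge (a point): Point on the lid's hinge axis, midway along it, on the parting plane (48 mm above the bench, x = +55 mm of the jig). The axis is the jig's y.
- lid (a joint): Angle of the lid, rad: 0 fully shut, 1.5 upright. Aluminium plate 12 mm thick, 85 mm wide, from 7 to 129 mm from the hinge, free edge towards the jig's -x; a 52 mm plug under it enters the nest. Stiff hinge: stays where it is left (about 2 N to swing). The sprung pad lifts an unpressed shut lid to about 0.13 rad; about 10 N down at its hole shuts it fully, about 7 N keeps it shut.
- gasket_mid (a point): Centre (half-way up) of the pale ring gasket, 58 mm wide, 9 mm thick, that lies loose on the sprung pad in the jig's round nest.
- pin: The steel pin to use, upright in its stand: round shank 10 mm thick, 38 mm long with tapered tip, a collar 26 mm wide, 5 mm thick, above it a straight round handle 16 mm thick, 34 mm tall. Origin: on its axis at the underside of the collar (42 mm above the bench in the stand, 60 mm when home in the shut jig); z along the pin, towards the handle.
- pin_grip (a point): Middle of the straight handle of that pin, 22 mm above the underside of its collar.
- pin_tip (a point): Tip of that pin, 38 mm below the underside of its collar (22 mm above the bench, 26 mm below the parting plane, when home).
- ball_pin_grip (a point): Centre of the 26 mm ball head of the other steel pin, which is too short and stays in its stand.
- spool: Bystander: white spool of solder wire, 52 mm wide, 35 mm tall, standing loose on the bench; origin under its centre.
- driver: Bystander: stubby screwdriver, 88 mm long, 30 mm thick, lying loose; origin under its centre.
- tape: Bystander: black roll of tape, 55 mm wide, 19 mm tall, lying loose; origin under its centre.
- pin_stand: Wooden block 42 x 42 x 42 mm, fixed, with an upright through hole 13.5 mm wide, in which the straight-handled pin stands, its collar resting on top. Origin under its centre. A second such block holds the ball-headed pin; the two may stand either way round.
- hanging_lead: Not part of the job, but solid and in the way: a thin black lead that hangs upright from the ceiling to the floor just in front of the bench, 0.40 m ahead of the robot's base axis and 0.05 m to its left, about 15 mm thick. To swing past it keep the arm and gripper within about 0.35 m of the base axis.

How it is judged:
By the outcome, as a careful person would: the job done as asked, in the order asked, and still so for the second after the job is handed in, while the arm keeps its last pose, push and grip.
It also fails if it takes over 54 s, if anything falls off the work surface, if the arm or the gripper's body presses on something with over 40 N, if the wrist force passes 120 N, or if a joint passes its speed limit or range.

## Working session

There is one attempt and no reset: what is moved stays moved. The work goes in short steps, Python scripts to look and compute and a tool call to move; the robot and the scene stay as the last step left them, time stands still between calls to the robot, and variables do not carry over. Pictures are saved under pics/ and viewed, at most 10 in all, crops included, and the job is handed in when it is done.

Besides the shell and the picture viewer there is one more tool, called after ">>>" by a JSON object that holds its "name" and its "arguments". servo_tool: Moves the arm, as the interface text tells. Its arguments: {"type":"object","properties":{"motion":{"type":"array"}},"required":["motion"]}

```bash
mkdir -p pics; cat > h.py <<'E'
import numpy as np, cv2
from scipy.spatial.transform import Rotation as R
from bench import observe, imaging, env, spotter
def ray(c,px):
    k=imaging.calibration(c) if isinstance(c,str) else c
    Rm=cv2.Rodrigues(np.array(k["rvec"],float))[0]; t=np.array(k["tvec"],float).ravel()
    o=-Rm.T@t; d=Rm.T@np.array([(px[0]-k["cx"])/k["fx"],(px[1]-k["cy"])/k["fy"],1.]); return o,d/np.linalg.norm(d)
def onz(c,px,z):
    o,d=ray(c,px); return o+d*(z-o[2])/d[2]
def proj(c,p):
    k=imaging.calibration(c) if isinstance(c,str) else c
    K=np.array([[k["fx"],0,k["cx"]],[0,k["fy"],k["cy"]],[0,0,1.]])
    return cv2.projectPoints(np.array(p,float).reshape(-1,1,3),np.array(k["rvec"],float),np.array(k["tvec"],float),K,None)[0].reshape(-1,2)
def tri(l):
    A=np.zeros((3,3));b=np.zeros(3)
    for o,d in l:
        M=np.eye(3)-np.outer(d,d);A+=M;b+=M@o
    return np.linalg.solve(A,b)
E
python3 - <<'E'
from h import *
s=observe(); print(s)
ims=[]
for c in("scene","side"):
    im=imaging.snapshot(c); cv2.imwrite(f"pics/{c}0.png",im); k=imaging.calibration(c); print(c,ray(k,(256,192)))
    for n in("jig","lid","pin_grip","ball_pin_grip","jig_hole","lid_hole","gasket_mid","pin"):
        print(n,[(np.round(x["xy"]),round(x["confidence"],2)) for x in spotter.search_frame(c,n)[:2]])
E
```

```text
{'clock': 0.0, 'q': array([ 1.06201412e+00,  2.76606661e-01,  1.50610954e+00, -2.60849084e-05,
        1.36067809e+00, -1.21005128e-01]), 'dq': array([-2.45753226e-04,  4.68122093e-04,  8.26679330e-04,  1.78585167e-03,
       -1.34413095e-05, -4.25935393e-05]), 'joint_torque': array([-1.52151744e-03, -4.16769147e+01, -2.45812798e+01, -5.41788165e-05,
        1.05991244e-02, -3.14354895e-05]), 'tool_pos': array([217.19230624, 531.85299401, 230.4424417 ]), 'tcp_rot': array([-2.66871391e-04,  1.92673261e-01,  9.81262555e-01, -8.60474858e-04]), 'force': array([ 0.21471245, -0.08481259, -0.28896751]), 'ft_torque': array([-0.00695731, -0.03188913, -0.0224413 ]), 'finger_force': 0.0, 'opening': 85.06830924922832}
scene (array([-435.8047698 , -447.64085678,  782.96772771]), array([ 0.63525458,  0.41826121, -0.64923738]))
jig [(array([245., 112.]), 0.85)]
lid [(array([242.,  90.]), 0.93)]
pin_grip [(array([185., 119.]), 0.45)]
ball_pin_grip []
jig_hole [(array([245., 113.]), 0.76)]
lid_hole [(array([241.,  91.]), 0.79)]
gasket_mid [(array([243., 112.]), 0.61)]
pin []
side (array([-162.12603788,  811.88683973,  509.17914916]), array([ 0.6049923 , -0.45538113, -0.65315569]))
jig [(array([245., 106.]), 0.94), (array([199., 127.]), 0.61)]
lid []
pin_grip [(array([226., 133.]), 0.5)]
ball_pin_grip [(array([198., 127.]), 0.45)]
jig_hole [(array([249., 106.]), 0.85)]
lid_hole []
gasket_mid [(array([238.,  98.]), 0.43)]
pin [(array([226., 135.]), 0.7)]
```

```bash
python3 - <<'E'
from h import *
a=cv2.imread("pics/scene0.png");b=cv2.imread("pics/side0.png")
A=cv2.resize(a,None,fx=.78,fy=.78);B=cv2.resize(b,None,fx=.78,fy=.78)
ca=cv2.resize(a[60:160,160:293],(399,300),interpolation=3);cb=cv2.resize(b[50:150,170:303],(399,300),interpolation=3)
cv2.imwrite("pics/m0.png",np.vstack([np.hstack([A,B])[:300,:798],np.hstack([ca,cb])]))
E
```

```text
(no output)
```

View pics/m0.png

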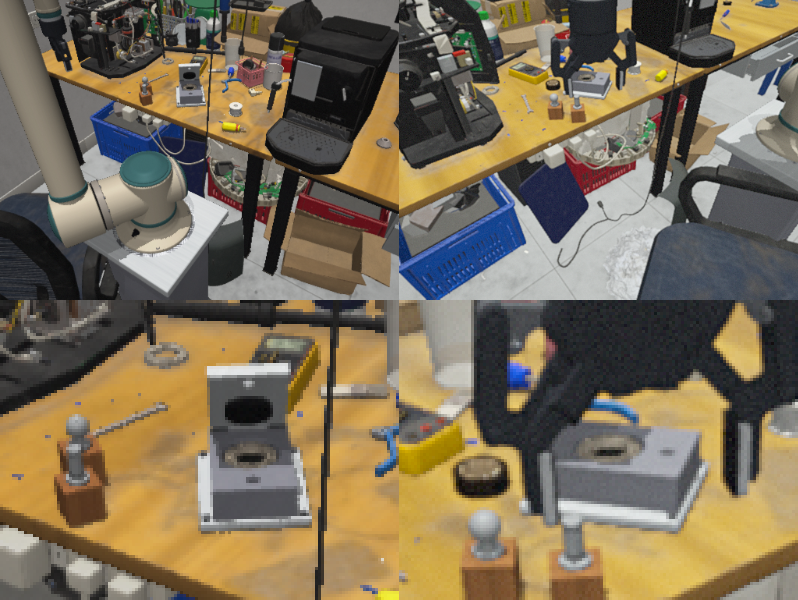

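```bash
python3 - <<'E'
from h import *
S=lambda x,y:(160+x/3,60+(y-300)/3); D=lambda x,y:(170+(x-399)/3,50+(y-300)/3)
P=lambda n,v:print(n,np.round(v,0))
P("pin scene top",onz("scene",S(74,445),81));P("pin side top",onz("side",D(571,519),81));P("pin tri",tri([ray("scene",S(74,463)),ray("side",D(571,530))]))
P("ball tri",tri([ray("scene",S(78,425)),ray("side",D(485,524))]))
P("hole",onz("scene",S(254,478),48));P("hole",onz("side",D(668,452),48));
for n,q in (("footFL",(200,527)),("footFR",(311,522)),("footBL",(200,456))):P(n,onz("scene",S(*q),12))
P("foot corner side right",onz("side",D(706,466),12));P("foot bot side",onz("side",D(640,527),12))
P("nest sc",onz("scene",S(249,456),48));P("nest sd",onz("side",D(611,449),48))
E
```

```text
pin scene top [474. 418.  81.]
pin side top [466. 416.  81.]
pin tri [468. 414.  66.]
ball tri [527. 458.  67.]
hole [564. 250.  48.]
hole [555. 252.  48.]
footFL [501. 277.  12.]
footFR [571. 183.  12.]
footBL [620. 363.  12.]
foot corner side right [566. 199.  12.]
foot bot side [517. 314.  12.]
nest sc [599. 280.  48.]
nest sd [593. 288.  48.]
```

>>> {"name": "servo_tool", "arguments": {"motion": [-36.6, -6.9, -10, 0, 0, -1.01, 0, -36.6, -6.9, -10, 0, 0, -1.01, 0, -36.6, -6.9, -10, 0, 0, -1.01, 0, -36.6, -6.9, -10, 0, 0, -1.01, 0, -36.6, -6.9, -10, 0, 0, -1.01, 0]}}

```text
clock: 1.52
tool_pos: [458.5, 376.7, 308.5]
tcp_rot: [0.0, -0.249, 0.968, 0.0]
force: [-1.0, 0.7, -0.7]
opening: 0.4
finger_force: 0.0
```

>>> {"name": "servo_tool", "arguments": {"motion": [0, 0, 0, 0, 0, 0, 0, 0, 0, 0, 0, 0, 0, 0, 0, 0, 0, 0, 0, 0, 0]}}

```text
clock: 1.9
tool_pos: [455.8, 378.4, 307.5]
tcp_rot: [-0.001, -0.247, 0.969, 0.0]
force: [-0.4, 1.1, 0.3]
opening: -0.3
finger_force: 0.0
```

```bash
cat > w.py <<'E'
from h import *
import sys
s=observe();k=imaging.calibration("wrist");im=imaging.snapshot("wrist")
n=sys.argv[1];cv2.imwrite(f"pics/{n}.png",cv2.resize(im,(800,600),interpolation=3))
print(s["clock"],np.round(s["tool_pos"],1),np.round(R.from_quat(s["tcp_rot"],scalar_first=True).as_matrix(),3),np.round(s["force"],1),s["opening"],s["finger_force"])
np.save(f"pics/{n}.npy",k,allow_pickle=True)
E
python3 w.py w1; python3 -c "
from h import *
print(ray('wrist',(256,192)))"
```

```text
1.9 [455.8 378.4 307.5] [[-0.878 -0.479 -0.001]
 [-0.479  0.878 -0.   ]
 [ 0.001  0.    -1.   ]] [-0.4  1.1  0.3] -0.25894928104111253 0.0
(array([390.29585676, 343.50111688, 450.30769787]), array([ 0.25986477,  0.13256995, -0.9565017 ]))
```

View pics/w1.png

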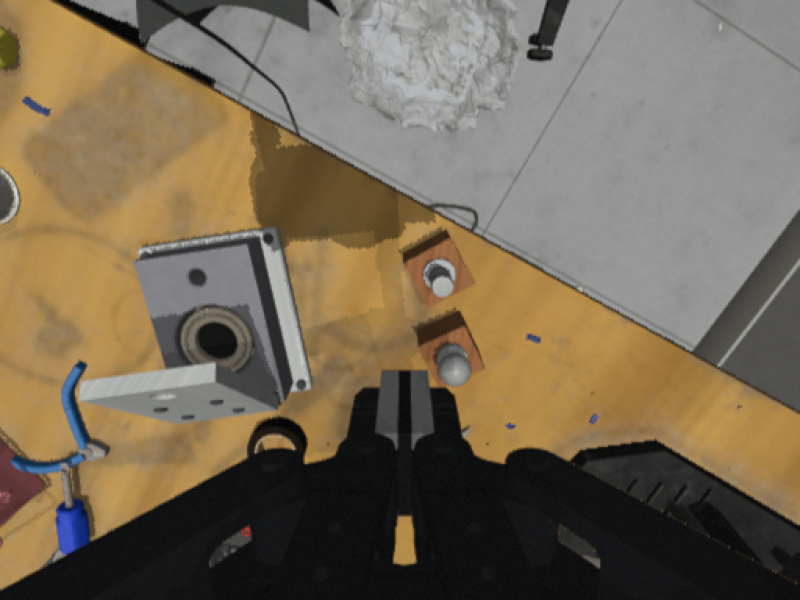

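```bash
python3 - <<'E'
from h import *
k=np.load("pics/w1.npy",allow_pickle=True).item()
W=lambda n,x,y,z:print(n,np.round(onz(k,(x/1.5625,y/1.5625),z),1))
W("hole",197,277,48);W("gasket",216,340,45);W("pintop",441,288,81);W("stand hole",438,272,44);W("ball",453,365,67)
W("blockFR",250,247,48);W("blockFL",138,262,48)
W("footFR",272,228,12);W("footBR",305,388,12)
for z in(165,172,177):W("lid tops",82,385,z);W("lid tops r",215,368,z)
W("lid back top L",88,405,170)
E
```

```text
hole [558.9 251.6  48. ]
gasket [601.9 284.6  45. ]
pintop [468.5 416.1  81. ]
stand hole [466.2 414.9  44. ]
ball [521.1 458.   67. ]
blockFR [517.4 278.2  48. ]
blockFL [569.6 207.1  48. ]
footFR [505.4 281.8  12. ]
footBR [623.5 368.5  12. ]
lid tops [603.2 244.  165. ]
lid tops r [555.7 308.3 165. ]
lid tops [598.  246.4 172. ]
lid tops r [551.6 309.2 172. ]
lid tops [594.3 248.2 177. ]
lid tops r [548.7 309.8 177. ]
lid back top L [610.1 253.  170. ]
```

>>> {"name": "servo_tool", "arguments": {"motion": [-11.1, -15, 7.7, 0, 0, -0.138, 0, -11.1, -15, 7.7, 0, 0, -0.138, 0, -11.1, -15, 7.7, 0, 0, -0.138, 0, -11.1, -15, 7.7, 0, 0, -0.138, 0, -11.1, -15, 7.7, 0, 0, -0.138, 0]}}

```text
clock: 2.58
tool_pos: [625.7, 299.5, 229.9]
tcp_rot: [-0.001, -0.313, 0.95, 0.0]
force: [0.3, 1.0, 0.6]
opening: -0.1
finger_force: 0.0
```

```bash
python3 w.py w2; python3 - <<'E'
from h import *
p=observe()["tool_pos"][:2]-[647.3,317];u=np.array([np.cos(.637),np.sin(.637)]);print(p@u,p@[-u[1],u[0]])
for n in("lid_hole","lid","gasket_mid"):print(n,[(np.round(x["xy"]),round(x["confidence"],2)) for x in spotter.search_frame("wrist",n)[:2]])
E
```

```text
2.575 [625.7 299.5 229.9] [[-0.805 -0.594 -0.002]
 [-0.594  0.805 -0.   ]
 [ 0.002  0.001 -1.   ]] [0.3 1.  0.6] -0.1102218561529386 0.0
-27.809278528533056 -0.3255562159558032
lid_hole [(array([260., 163.]), 0.63)]
lid [(array([260., 164.]), 0.58)]
gasket_mid [(array([260., 120.]), 0.71)]
```

View pics/w2.png

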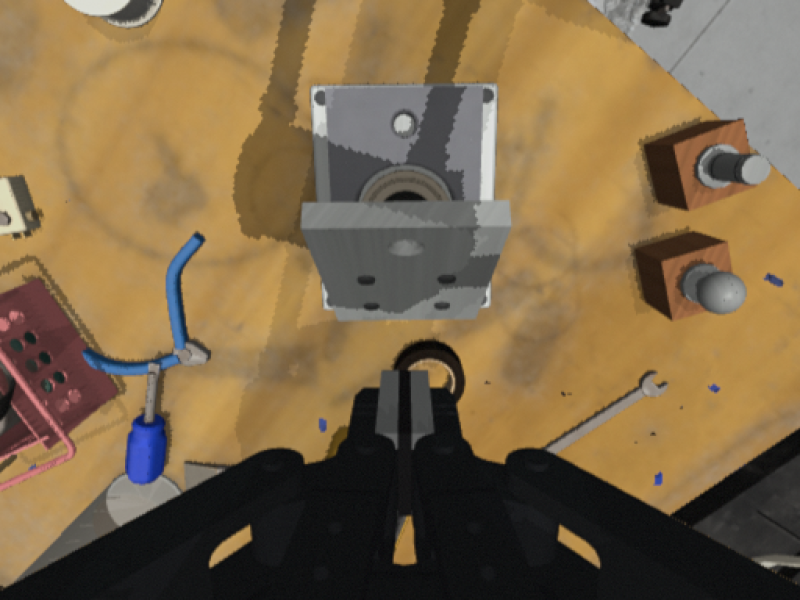

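```bash
python3 - <<'E'
from h import *
from scipy.optimize import least_squares
k=np.load("pics/w2.npy",allow_pickle=True).item()
s=1.5625
print(onz(k,(403/s,123/s),48),onz(k,(752/s,168/s),81),onz(k,(712/s,167/s),44))
H=onz(k,(403/s,123/s),48);print("foot",onz(k,(320/s,97/s),12),onz(k,(489/s,95/s),12))
u=np.array([np.cos(.637),np.sin(.637),0]);v=np.array([-u[1],u[0],0])
hg=H+110*u;z=np.array([0,0,1.])
def P(t,r,n,w=0):
    return hg-u*(r*np.cos(t)-n*np.sin(t))+z*(r*np.sin(t)+n*np.cos(t))+v*w
for t in(.8,.9,1.,1.1):print(t,np.round(proj(k,[P(t,129,0),P(t,129,12),P(t,110,12),P(t,129,0,-42.5),P(t,129,0,42.5),P(t,7,12)])*s))
print(hg)
E
```

```text
[559.38923028 250.57377535  48.        ] [467.95594371 413.82869973  81.        ] [469.38771442 414.15570553  44.        ]
foot [577.36850495 198.3806167   12.        ] [512.7396045  283.74189083  12.        ]
0.8 [[403. 167.]
 [403. 190.]
 [403. 217.]
 [302. 167.]
 [503. 167.]
 [403. 317.]]
0.9 [[403. 192.]
 [403. 218.]
 [403. 240.]
 [300. 192.]
 [506. 192.]
 [403. 319.]]
1.0 [[403. 220.]
 [403. 248.]
 [403. 264.]
 [298. 220.]
 [508. 220.]
 [403. 320.]]
1.1 [[403. 251.]
 [403. 280.]
 [403. 289.]
 [296. 251.]
 [509. 251.]
 [403. 322.]]
[647.81644081 316.00028708  48.        ]
```

>>> {"name": "servo_tool", "arguments": {"motion": [0, 0, 5, 0, 0, 0, 0, 0, 0, 9, 0, 0, 0, 0, 0, 0, 9, 0, 0, 0, 0, 1.8, 0, 9.9, 0, 0, 0, 0, 2.6, 0, 10.5, 0, 0, 0, 0]}}

```text
clock: 3.4
tool_pos: [606.0, 284.4, 128.7]
tcp_rot: [0.002, -0.313, 0.95, 0.0]
force: [0.4, -0.3, 2.0]
opening: 0.2
finger_force: 0.6
```

>>> {"name": "servo_tool", "arguments": {"motion": [0.75, 0, 0.7, 0, 0, 0, 0, 1.4, 0, 1.4, 0, 0, 0, 0, 2.0, 0, 2.3, 0, 0, 0, 0, 2.5, 0, 3.1, 0, 0, 0, 0, 2.8, 0, 3.8, 0, 0, 0, 0]}}

```text
clock: 4.03
tool_pos: [582.4, 266.6, 87.0]
tcp_rot: [-0.0, -0.313, 0.95, -0.0]
force: [-0.2, -0.7, 1.5]
opening: -0.3
finger_force: 0.5
```

>>> {"name": "servo_tool", "arguments": {"motion": [0.3, 0, 0.7, 0, 0, 0, 0, 0.5, 0, 1.2, 0, 0, 0, 0, 0.6, 0, 1.7, 0, 0, 0, 0, 0.6, 0, 1.9, 0, 0, 0, 0]}}

```text
clock: 4.53
tool_pos: [577.9, 263.2, 69.0]
tcp_rot: [-0.0, -0.313, 0.95, -0.0]
force: [-1.3, -1.9, 5.3]
opening: -0.2
finger_force: 2.3
```

>>> {"name": "servo_tool", "arguments": {"motion": [0, 0, -6, 0, 0, 0, 3, 0, 6, -10, 0, 0, 0, 4.5, -0.2, 12, -10, 0, 0, 0, 4.5, -0.2, 18.7, -9, 0, 0, 0, 4.5, -0.2, 18.7, -8, 0, 0, 0, 4.5]}}

```text
clock: 5.15
tool_pos: [465.8, 418.2, 148.8]
tcp_rot: [0.0, -0.315, 0.949, 0.001]
force: [-0.7, 0.1, 0.6]
opening: 45.5
finger_force: 0.0
```

>>> {"name": "servo_tool", "arguments": {"motion": [0, 0, 0, 0, 0, 0, 4.5, 0, 0, 0, 0, 0, 0, 4.5]}}

```text
clock: 5.4
tool_pos: [469.6, 414.0, 148.7]
tcp_rot: [0.0, -0.312, 0.95, -0.0]
force: [0.2, 0.0, -1.3]
opening: 45.2
finger_force: 0.0
```

```bash
python3 w.py w3
```

```text
5.4 [469.6 414.  148.7] [[-0.805 -0.593  0.   ]
 [-0.593  0.805 -0.001]
 [ 0.    -0.001 -1.   ]] [ 0.2  0.  -1.3] 45.167841989917974 0.0
```

View pics/w3.png

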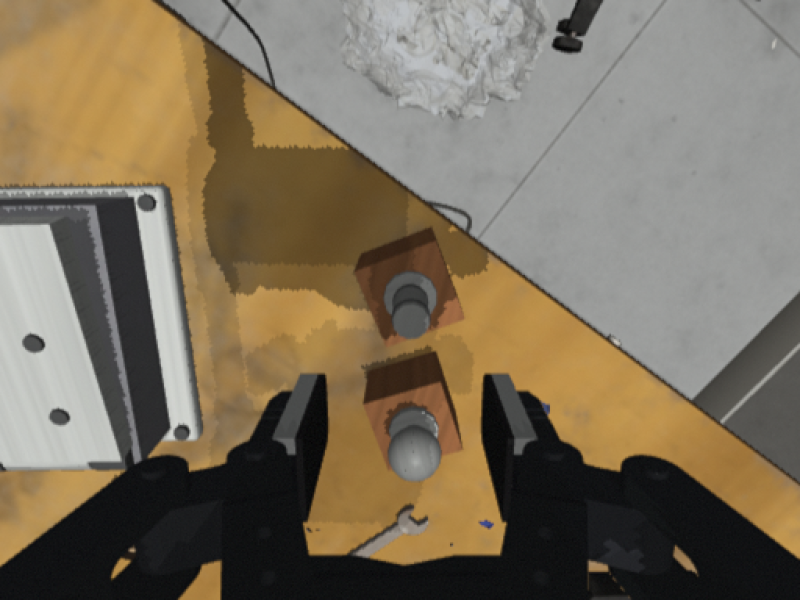

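```bash
python3 - <<'E'
from h import *
k=np.load("pics/w3.npy",allow_pickle=True).item();s=1.5625
print(onz(k,(411/s,319/s),81),onz(k,(410.5/s,291/s),46),onz(k,(413/s,453/s),67))
print(proj(k,[[469.6,414,81],[469.6,414,47]])*s)
E
```

```text
[466.16079691 415.71533934  81.        ] [464.40530745 414.57606264  46.        ] [524.07098073 460.19245348  67.        ]
[[402.78809608 322.95537825]
 [403.0770604  299.27993982]]
```

>>> {"name": "servo_tool", "arguments": {"motion": [0.2, 0.33, 4, 0, 0, 0, 4.5, 0.2, 0.33, 8, 0, 0, 0, 4.5, 0.2, 0.33, 9.7, 0, 0, 0, 4.5, 0.2, 0.33, 9.7, 0, 0, 0, 4.5, 0.2, 0.33, 9.7, 0, 0, 0, 0]}}

```text
clock: 6.08
tool_pos: [466.5, 417.0, 53.4]
tcp_rot: [0.001, -0.312, 0.95, 0.0]
force: [0.6, -0.1, -0.6]
opening: 28.3
finger_force: 0.0
```

>>> {"name": "servo_tool", "arguments": {"motion": [0, 0, 0, 0, 0, 0, 0, 0, 0, 0, 0, 0, 0, 0, 0, 0, 0, 0, 0, 0, 0]}}

```text
clock: 6.45
tool_pos: [466.4, 417.2, 53.8]
tcp_rot: [0.002, -0.313, 0.95, 0.0]
force: [0.4, -0.8, 6.1]
opening: 14.1
finger_force: 58.6
```

>>> {"name": "servo_tool", "arguments": {"motion": [0, 0, -2, 0, 0, 0, 0, 0, 0, -5, 0, 0, 0, 0, 0, 0, -8, 0, 0, 0, 0, 0, 0, -11, 0, 0, 0, 0, 0, 0, -11, 0, 0, 0, 0]}}

```text
clock: 7.08
tool_pos: [466.2, 417.6, 164.5]
tcp_rot: [0.003, -0.313, 0.95, 0.001]
force: [-0.4, 0.0, -1.3]
opening: 14.1
finger_force: 58.9
```

```bash
python3 w.py w4
```

```text
7.075 [466.2 417.6 164.5] [[-0.804 -0.594  0.005]
 [-0.594  0.804  0.004]
 [-0.006  0.    -1.   ]] [-0.4  0.  -1.3] 14.087833028936746 58.870505690574646
```

View pics/w4.png

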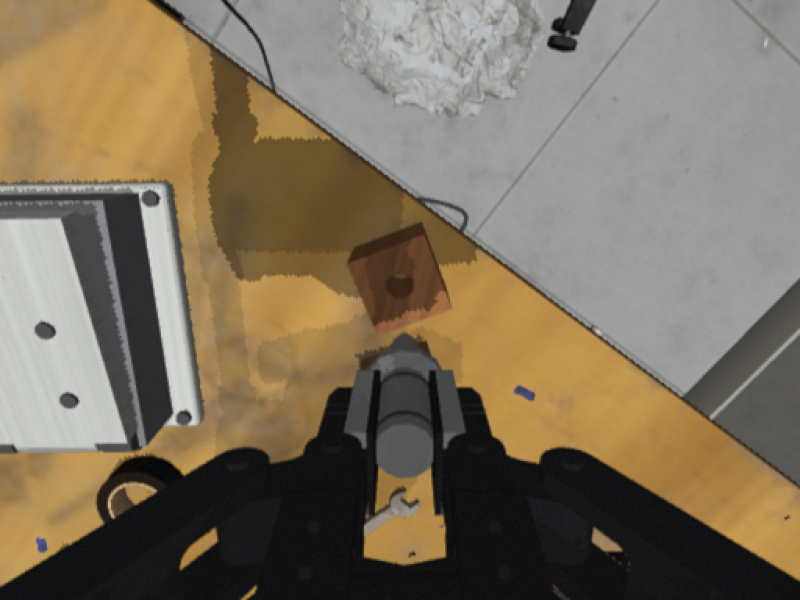

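```bash
python3 - <<'E'
from h import *
k=np.load("pics/w4.npy",allow_pickle=True).item();s=1.5625
p=np.array([466.2,417.6,164.5]);x=np.array([-.804,-.594,0])
for off in(-3,0,3):
  for a in(5,9,13):print(off,a,np.round(proj(k,[p+x*off-[0,0,a+38],p+x*off+[0,0,39-a]])*s).tolist())
E
```

```text
-3 5 [[402.0, 352.0], [401.0, 479.0]]
-3 9 [[402.0, 348.0], [401.0, 468.0]]
-3 13 [[402.0, 344.0], [401.0, 459.0]]
0 5 [[402.0, 344.0], [401.0, 468.0]]
0 9 [[402.0, 340.0], [401.0, 458.0]]
0 13 [[402.0, 337.0], [401.0, 449.0]]
3 5 [[402.0, 337.0], [401.0, 457.0]]
3 9 [[402.0, 333.0], [401.0, 447.0]]
3 13 [[402.0, 329.0], [401.0, 438.0]]
```

>>> {"name": "servo_tool", "arguments": {"motion": [0.5, -4, 0, 0, 0, 0, 0, 1.2, -9, 0, 0, 0, 0, 0, 2.3, -14, 0.7, 0, 0, 0, 0, 2.3, -18.9, 1.4, 0, 0, 0, 0, 2.3, -18.9, 1.4, 0, 0, 0, 0]}}

```text
clock: 7.75
tool_pos: [559.3, 247.4, 145.1]
tcp_rot: [-0.002, -0.311, 0.951, -0.001]
force: [-0.4, 0.5, -1.1]
opening: 14.1
finger_force: 59.0
```

>>> {"name": "servo_tool", "arguments": {"motion": [0, 0, 0, 0, 0, 0, 0, 0, 0, 0, 0, 0, 0, 0, 0, 0, 0, 0, 0, 0, 0]}}

```text
clock: 8.12
tool_pos: [558.1, 251.9, 147.9]
tcp_rot: [-0.0, -0.313, 0.95, 0.0]
force: [-0.3, 0.4, -1.6]
opening: 14.3
finger_force: 59.0
```

```bash
python3 w.py w5
```

```text
8.125 [558.1 251.9 147.9] [[-0.804 -0.595 -0.   ]
 [-0.595  0.804  0.   ]
 [-0.     0.    -1.   ]] [-0.3  0.4 -1.6] 14.319801705619788 59.03748393058777
```

View pics/w5.png

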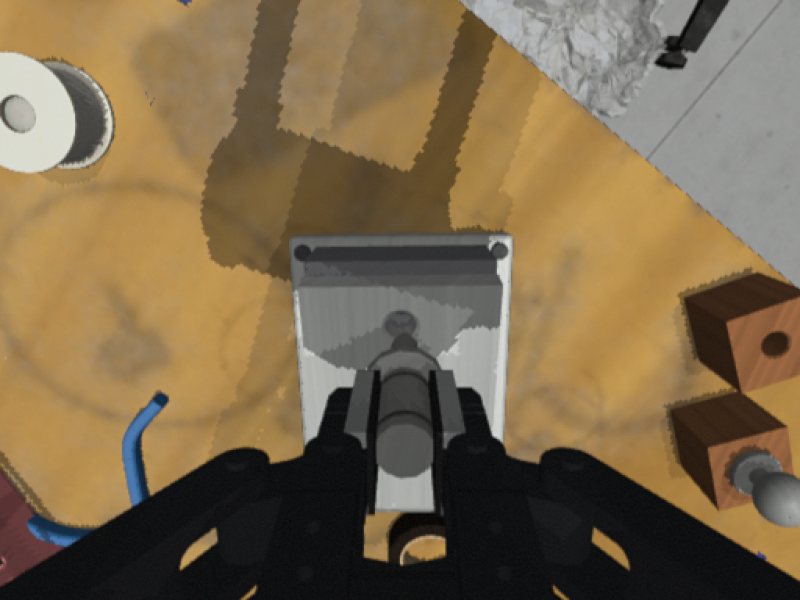

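```bash
python3 - <<'E'
from h import *
k=np.load("pics/w5.npy",allow_pickle=True).item();s=1.5625
p=np.array([558.1,251.9,147.9]);u=np.array([.804,.595,0]);v=np.array([-.595,.804,0])
for a in(8,11):print("tip",proj(k,[p-[0,0,a+38]])*s)
for z in(68,72,76):
  h=onz(k,(401/s,324/s),z);e=h-p;print(z,np.round(h,1),"du",e@u,"dv",e@v, "free edge",(onz(k,(401/s,283/s),z)-p)@u)
E
```

```text
tip [[402.5508874  342.11679059]]
tip [[402.57799068 339.24358165]]
68 [562.4 254.1  68. ] du 4.781308338190237 dv -0.7995085281103764 free edge -13.994886413982112
72 [561.3 253.3  72. ] du 3.3588914816519426 dv -0.7744677902274779 free edge -15.07982699103381
76 [560.1 252.4  76. ] du 1.9364746251136484 dv -0.7494270523445796 free edge -16.1647675680856
```

>>> {"name": "servo_tool", "arguments": {"motion": [-0.13, -0.12, 1, 0, 0, 0, 0, -0.13, -0.12, 2.2, 0, 0, 0, 0, -0.13, -0.12, 3.3, 0, 0, 0, 0, -0.13, -0.12, 4.2, 0, 0, 0, 0, -0.13, -0.12, 4.2, 0, 0, 0, 0]}}

```text
clock: 8.8
tool_pos: [560.5, 250.8, 104.8]
tcp_rot: [-0.0, -0.313, 0.95, 0.0]
force: [0.3, 1.6, -2.5]
opening: 14.1
finger_force: 58.9
```

>>> {"name": "servo_tool", "arguments": {"motion": [0, 0, 0.5, 0, 0, 0, 0, 0, 0, 1.0, 0, 0, 0, 0, 0, 0, 1.4, 0, 0, 0, 0, 0, 0, 1.8, 0, 0, 0, 0, 0, 0, 1.8, 0, 0, 0, 0]}}

```text
clock: 9.43
tool_pos: [560.3, 250.4, 87.5]
tcp_rot: [-0.0, -0.313, 0.95, -0.0]
force: [0.9, 1.1, -1.0]
opening: 14.2
finger_force: 59.1
```

>>> {"name": "servo_tool", "arguments": {"motion": [0.04, 0.04, 0.4, 0, 0, 0, 0, 0.06, 0.04, 0.8, 0, 0, 0, 0, 0.06, 0.04, 1.2, 0, 0, 0, 0, 0.06, 0.04, 1.5, 0, 0, 0, 0, 0.06, 0.04, 1.6, 0, 0, 0, 0]}}

```text
clock: 10.05
tool_pos: [559.2, 250.1, 72.3]
tcp_rot: [-0.001, -0.313, 0.95, -0.0]
force: [-3.4, -2.5, 10.4]
opening: 14.3
finger_force: 60.1
```

>>> {"name": "servo_tool", "arguments": {"motion": [0, 0, 0.15, 0, 0, 0, 0, 0, 0, 0.3, 0, 0, 0, 0, 0, 0, 0.3, 0, 0, 0, 0]}}

```text
clock: 10.42
tool_pos: [559.2, 250.1, 71.7]
tcp_rot: [-0.0, -0.313, 0.95, -0.0]
force: [-6.5, -3.9, 19.9]
opening: 13.9
finger_force: 61.4
```

>>> {"name": "servo_tool", "arguments": {"motion": [0, 0, 0.15, 0, 0, 0, 0, 0, 0, 0.15, 0, 0, 0, 0, 0, 0, 0.15, 0, 0, 0, 0]}}

```text
clock: 10.8
tool_pos: [559.2, 250.1, 71.5]
tcp_rot: [0.0, -0.313, 0.95, -0.0]
force: [-8.6, -4.7, 26.5]
opening: 14.2
finger_force: 62.2
```

```bash
python3 - <<'E'
from h import *
s=observe();print(s["clock"],s["tool_pos"],s["force"])
b=imaging.snapshot("side");w=imaging.snapshot("wrist")
a=imaging.snapshot("scene")
cb=cv2.resize(b[60:150,190:310],(400,300),interpolation=3);ca=cv2.resize(a[60:150,190:310],(400,300),interpolation=3)
cw=cv2.resize(w[150:300,160:360],(800,600)[:2],interpolation=3)
cv2.imwrite("pics/m6.png",np.vstack([np.hstack([ca,cb]),cv2.resize(w,(800,600))[250:550]]))
E
```

```text
10.8 [559.19408096 250.05921158  71.54323989] [-8.56432876 -4.6702547  26.52372812]
```

View pics/m6.png

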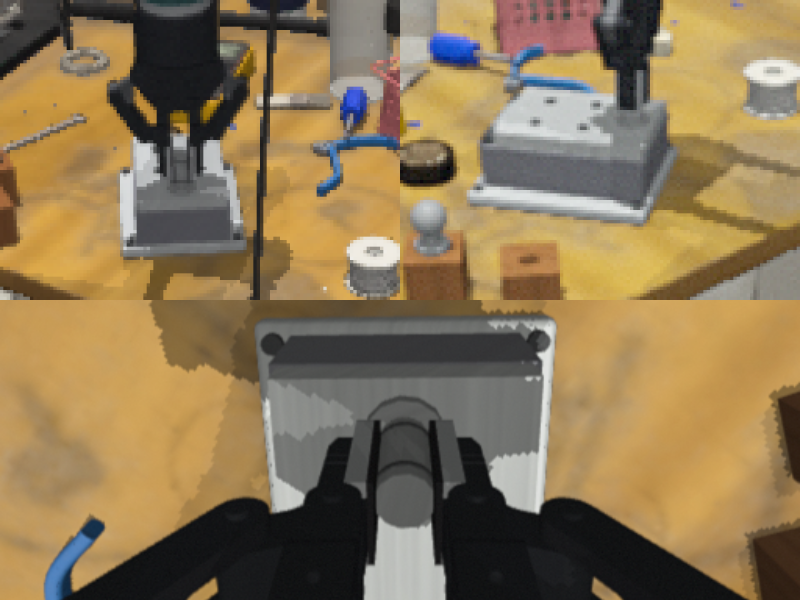

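```bash
python3 -c "
from h import *
print(observe()['force'],env.finish_job())"
```

```text
the job is handed in; nothing more can be done
[-8.68097424 -4.70717883 25.6145893 ] None
```

I swung the lid shut, pushed the straight-handled pin home and handed the job in at about 11 s, with the pin still held down at about 26 N. In the last pictures the lid is flat, the collar is on it and the ball-headed pin is in its stand; the gasket, hidden under the shut lid, couldn't be checked.

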